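# Steady the pendant hook and hang the leaded panel

## Robot

A 6-joint arm with a two-finger parallel gripper is mounted at the origin on a cart in front of the work surface, level with it; the furniture and walls round the work are solid. World frame = base frame: x ahead of the robot, y to its left, z up, the work surface at z = 0. Lengths are in m, angles in rad, forces in N, time in s.
With the tool pointing down it reaches from about 0.3 to 0.775 m from the base axis. Payload 14.6 kg.
Tool frame: the origin (TCP) lies at the very end of the fingers, on their centre line; the grasp point (between the pads) lies 19 mm behind it; z points along the fingers, y is the line along which they close (so a half turn about z gives the same grasp; the last joint's range is limited). The gripper opens to 85 mm and grips with 20 to 120 N. Pads are 22 mm wide; open, the fingers measure 114 mm over their backs; the gripper's body (76 mm by 85 mm) begins 54 mm behind the grasp point. The pads swing forward as they close: fully open they stand 13 mm farther back than shut.
Start: joints at [1.084, 0.3, 1.521, -0, 1.321, -0.067], TCP at [0.224, 0.502, 0.231] pointing down, gripper open.
Joint ranges: [-3.03, 3.03], [-0.79, 2.21], [0.23, 2.52], [-1.04, 4.18], [0, 3.07], [-2.55, 2.55]. Speed limits (rad/s): [2.22, 2.22, 2.57, 3.14, 3.14, 3.14].

## Interface

Orientations are given as a unit quaternion [x, y, z, w].
In Python, from cell import telemetry, imaging, job gives the robot as it stands.
- The arm moves only by the tool drive_tool, never from a script. Its argument "motion" is a list of rows, each an object of numbers: "fingers": the gripper command: -1 is fully open, 1 is shut, values between are in proportion; "x", "y", "z": the shift along the tool's x, y, z in mm; "spin": the turn about the tool's z in rad. A call has 1 to 5 rows; each row shifts and turns the commanded pose from where the row before left it, along the tool's axes as they then stand; what a row does not reach is not made up. A row lasts 1/8 s, in which the tool goes at most 62.5 mm and 10.7 degrees, less where a joint would pass 70% of its speed; a pose out of reach is approached as far as the arm can. A call is refused whole if a number of a shift passes 62.5 or a number of a turn 0.188, either way. A call with a gripper value outside its range is refused whole. The fingers move at their own pace and stop on an object; "force" is the grip in N (left out, the last holds). Time passes only in rows, so rows that do not move let the fingers close. It gives the time, the measured TCP pose, the force, the opening and the grip force at its end, in the units of the state.
- telemetry.observe(): the state, without advancing time (a new reading comes with each control period).
- imaging.camera(name): name is "scene" or "side" or "wrist"; returns a dict with "img" (384x512x3 uint8, red, green, blue), "depth" (384x512 float32, m along the optical axis (not along the pixel's ray), 0 where there is no reading), "mtx" (3x3 intrinsics, pixels), "distortion" ([k1, k2, p1, p2, k3] as OpenCV has them; the pictures are not rectified), "world_from_camera" (4x4, takes a point from camera to world coordinates); the wrist camera has in their place "tool_from_camera" (4x4, takes a point from camera to tool coordinates, whose origin is the TCP and whose axes are the flange's). Camera axes: x right, y down, z forward; pixel columns grow to the right and rows downward; lengths in m; the calibration is good to about 2 mm. A picture is of the moment at which its call begins: read the wrist's pose just before it.
- job.close_job(): hands the job in; it is judged then, once.
The state is a dict: "t": time; "q": joint angles; "dq": joint speeds; "tau": joint torques, N m; "tool_pos": TCP position; "ee_rot": TCP orientation; "contact_force": force on the tool from outside, world axes, zero at the start; "moment": the same for the moment, N m; "finger_gap": finger opening in m; "finger_force": force on a finger pad.
Only numpy, scipy, OpenCV 4.12 (cv2) and the standard library are available. Lean on these libraries where they do the work, as an engineer would, in place of code of your own. Each camera call takes 0.05 s, during which the arm holds its last target. There are 200 camera calls.

## Task

A hook is swinging freely from the bar of the small stand. Take the little leaded panel out of its slotted block, bring the swinging hook to rest with one light, steady touch of the panel's ring or your fingertips and keep it still so for about a second, then slip the panel's ring over the hook's upturned tip and let it down gently until the hook's bend takes its weight; only then let go, so that the panel hangs quietly. Never push or knock the hook hard, and leave the other things where they are.

Things in the scene. Friction and masses are not known exactly. Their poses are not given: they have to be found in the camera images.
- panel_mid (a point): Centre of the leaded panel: a flat upright pane, 200 wide x 80 high x 8 mm thick, about 0.16 kg, dark frame, clear glass. x is its thickness, y its width, z up. It stands in the slotted block's groove and lifts straight out. Grip it from above across its thickness near one end of its top edge (about 85 mm from the middle), so that the gripper stays clear of the hook and the bar.
- panel_eye (a point): Centre of the round wire ring on top of the panel's middle, 60 mm above the panel's centre and 20 mm above its top edge; the ring lies in the plane of the panel, 30 mm inside, 42 mm outside diameter, wire 6 mm thick.
- slot_block: Fixed wooden block 66 x 150 x 34 mm with a groove 11 mm wide and 24 mm deep along its y axis, in which the panel stands. Origin at the centre of its underside, z up.
- stand: Fixed steel stand. Origin at the underside of its foot (110 x 100 x 12 mm), on the axis of the post (18 mm thick, 362 mm high). A bar 12 mm thick runs along +y, 350 mm up, to its end 158 mm from the post; a brace 8 mm thick runs from the bar's middle down to the post 75 mm below it. The hook hangs from the bar 150 mm from the post and swings across the bar.
- hook_pivot (a point): Centre of the hook's pin on the bar, 350 mm above the bench; turns with the hook. y points along the bar away from the post, -z down the shank; the upturned tip is on the -x side, roughly towards the robot. The panel goes on from the -x side with its width along y, held by its end away from the post. The hook weighs 0.58 kg, centre of mass about 55 mm below the pin.
- hook_weight (a point): Middle of the round weight on the shank (29 mm thick, 30 to 66 mm below the pin), on the shank's line. Below it the hook is a rod 7 mm thick whose length is set differently each time and is not measured: the upper side of the bend is 111 to 132 mm below the pin (straight below it), the underside 7 mm lower, the top of the tip 25 mm above the bend's upper side. Find it by touch.
- hook_front (a point): Point on the swinging hook 110 mm below the pin and 25 mm to -x of the shank's line, where the tip's outer face is furthest out, give or take 10 mm in height. From the tip the outer face slopes in and down to the bend: 8 mm lower it is about 4 mm further in, 18 mm lower about 12 mm. The mouth between tip and shank is about 18 mm wide.
- hook_link (a joint): Swing of the hook, rad: 0 plumb, positive when its lower end is on the -x side, negative on +x; stops at 0.6. Swings long. Pushed at its outer face to +x it leans on what pushes it with about 0.2 N per 10 mm; when a ring sliding up that face clears the tip, the hook falls back to -x with its tip through the ring. Then lower it: raised further, its lower side lifts the bend.
- glass_cutter: Brass glass cutter, 13 x 136 x 13 mm, lying on the bench; bystander. Origin at its underside.
- flux_bottle: White flux bottle with a red cap, 48 mm across, 103 mm high, standing near the bench's front left corner; bystander. Origin at the centre of its underside.
- solder_spool: Spool of solder, 55 mm across, 40 mm high, beside the bottle; bystander. Origin at the centre of its underside.

How it is judged:
By the outcome, as a careful person would: the job done as asked, in the order asked, and still so for the second after the job is handed in, with the robot touching nothing.
It also fails if it takes over 64 s, if anything falls off the work surface, if the arm or the gripper's body presses on something with over 40 N, if the wrist force passes 120 N, or if a joint passes its speed limit or range.

## Working session

There is one attempt and no reset: what is moved stays moved. The work goes in short steps, Python scripts to look and compute and a tool call to move; the robot and the scene stay as the last step left them, time stands still between calls to the robot, and variables do not carry over. Pictures are saved under pics/ and viewed, at most 10 in all, crops included, and the job is handed in when it is done.

Besides the shell and the picture viewer there is one more tool, called after "Call:" as name(argument=value, ...) on one line, values as JSON. drive_tool: Moves the arm, as the interface text tells. Its arguments: {"type":"object","properties":{"motion":{"type":"array"},"force":{"type":"number"}},"required":["motion"]}

```bash
ls; mkdir -p pics; cat > h.py <<'E'
import numpy as np,cv2
from cell import telemetry,imaging,job
from scipy.spatial.transform import Rotation as R
def shot(n):
    s=telemetry.observe(); c=imaging.camera(n)
    if n=="wrist":
        T=np.eye(4);T[:3,:3]=R.from_quat(s["ee_rot"]).as_matrix();T[:3,3]=s["tool_pos"]
        c["world_from_camera"]=T@c["tool_from_camera"]
    return c
def pt(c,u,v,d=None):
    if d is None: d=c["depth"][int(round(v)),int(round(u))]
    p=cv2.undistortPoints(np.array([[[u,v]]],float),c["mtx"],np.array(c["distortion"]))[0,0]
    return (c["world_from_camera"]@np.array([p[0]*d,p[1]*d,d,1]))[:3]
def cloud(c):
    h,w=c["depth"].shape
    uv=np.stack(np.meshgrid(np.arange(w),np.arange(h)),-1).reshape(-1,1,2).astype(float)
    p=cv2.undistortPoints(uv,c["mtx"],np.array(c["distortion"]))[:,0]
    d=c["depth"].reshape(-1,1)
    P=np.hstack([p*d,d,np.ones_like(d)])@c["world_from_camera"].T
    return P[:,:3].reshape(h,w,3)
def save(c,f): cv2.imwrite("pics/"+f,c["img"][:,:,::-1])
E
python3 - <<'E'
from h import *
import pickle
print(telemetry.observe())
cs={}
for n in("scene","side","wrist"):
    c=shot(n);save(c,n+"0.png");cs[n]=c;print(n,c["world_from_camera"].round(3).tolist(),c["mtx"][0][0])
pickle.dump(cs,open("c0.pkl","wb"))
E
```

```text
pics
{'t': 0.0, 'q': array([ 1.08436693e+00,  3.00464685e-01,  1.52160656e+00,  1.16490322e-05,
        1.32071559e+00, -6.66094238e-02]), 'dq': array([-0.00075286, -0.00101555, -0.00048667,  0.00071815, -0.00115148,
        0.00062158]), 'tau': array([-3.16324426e-03, -5.43510962e+01, -3.61780536e+01, -2.98328005e-04,
        4.26923027e-03,  7.54466697e-06]), 'tool_pos': array([0.22406699, 0.50201824, 0.23071406]), 'ee_rot': array([ 2.08373240e-01,  9.78049199e-01, -5.72868740e-04, -1.68439523e-04]), 'contact_force': array([0.96558556, 0.16596136, 0.15396984]), 'moment': array([-0.03557241, -0.0090377 ,  0.00732774]), 'finger_force': 0.0, 'finger_gap': 0.08535419002133977}
scene [[0.829, -0.249, 0.501, -0.184], [-0.56, -0.389, 0.732, -0.925], [0.012, -0.887, -0.462, 0.816], [0.0, 0.0, 0.0, 1.0]] 427.24516033133347
side [[-0.974, -0.15, 0.17, 0.228], [-0.226, 0.598, -0.769, 1.243], [0.014, -0.788, -0.616, 1.155], [0.0, 0.0, 0.0, 1.0]] 497.2427303430644
wrist [[0.408, 0.868, 0.282, 0.151], [0.913, -0.387, -0.129, 0.534], [-0.003, 0.31, -0.951, 0.374], [0.0, 0.0, 0.0, 1.0]] 311.72040759138224
```

View pics/scene0.png

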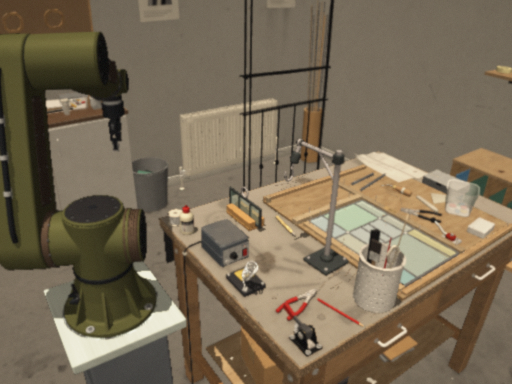

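View pics/side0.png

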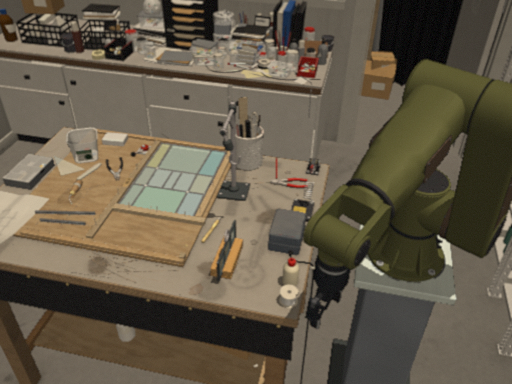

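The scene view shows the stand with its post top at about (338,157) and the hook at about (297,150), and the panel in its block at about (245,210). The side view shows the panel at about (228,250) and the stand at about (235,150). I'll enlarge both.

```bash
python3 - <<'E'
from h import *
import pickle
cs=pickle.load(open("c0.pkl","rb"))
a=cv2.resize(cs["scene"]["img"][130:280,165:365],None,fx=4,fy=4,interpolation=cv2.INTER_CUBIC)
b=cv2.resize(cs["side"]["img"][90:310,195:325],None,fx=4,fy=4,interpolation=cv2.INTER_CUBIC)[:600]
cv2.imwrite("pics/a.png",a[:,:,::-1]);
b=cs["side"]["img"]
b=np.hstack([cv2.resize(b[90:210,200:270],None,fx=5,fy=5,interpolation=3),cv2.resize(b[210:310,200:280],None,fx=5,fy=5,interpolation=3)[:600].copy() if 0 else np.vstack([cv2.resize(b[210:310,195:275],None,fx=5,fy=5,interpolation=3),np.zeros((100,400,3),np.uint8)])])
cv2.imwrite("pics/b.png",b[:,:,::-1]);print(b.shape)
for n in("scene","side"):
    P=cloud(cs[n]);
    if n=="scene":
        for u,v in[(338,157),(299,142),(297,150),(326,260),(230,197),(260,215),(240,190),(241,213)]:print(n,u,v,pt(cs[n],u,v).round(3))
    else:
        for u,v in[(234,105),(235,190),(236,228),(219,275),(228,240)]:print(n,u,v,pt(cs[n],u,v).round(3))
E
```

```text
(600, 750, 3)
scene 338 157 [ 0.612 -0.189  0.362]
scene 299 142 [ 0.612 -0.027  0.351]
scene 297 150 [ 0.601 -0.033  0.329]
scene 326 260 [ 0.606 -0.196  0.024]
scene 230 197 [0.548 0.265 0.048]
scene 260 215 [0.55  0.075 0.065]
scene 240 190 [ 1.546  1.726 -0.858]
scene 241 213 [0.531 0.163 0.036]
side 234 105 [ 0.616 -0.171  0.366]
side 235 190 [ 0.613 -0.155  0.023]
side 236 228 [0.547 0.076 0.053]
side 219 275 [0.548 0.273 0.037]
side 228 240 [0.546 0.176 0.092]
```

View pics/a.png

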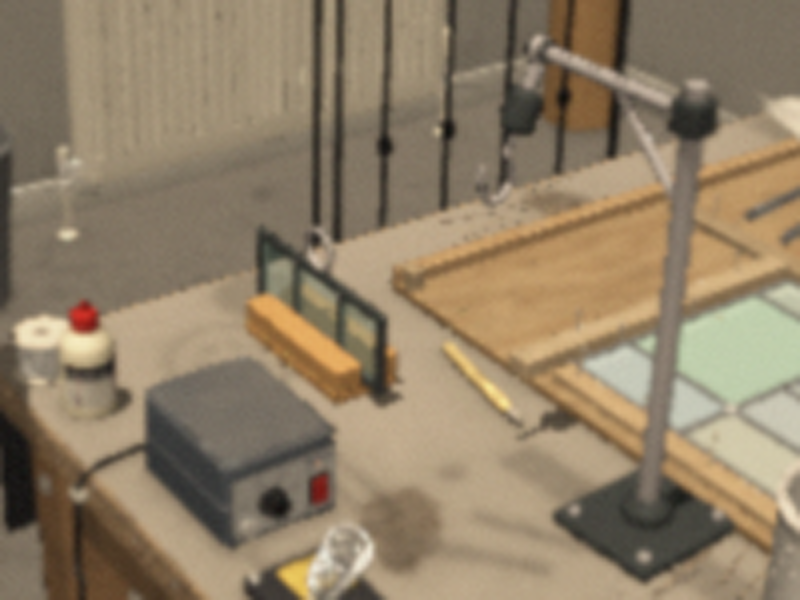

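View pics/b.png

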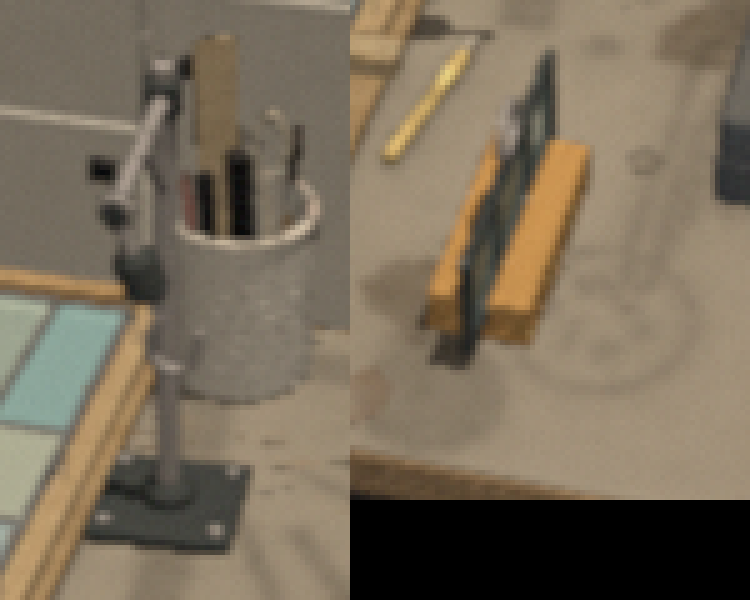

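The crops show the ring at scene (244.5,192), the hook's bend at about scene (288,177) and the bar's end at (299.5,141). The panel stands with its width along y. Next I'll fit the panel and stand precisely and track the hook.

```bash
python3 - <<'E'
from h import *
import pickle
cs=pickle.load(open("c0.pkl","rb"))
def sel(P,b): 
    m=np.all([(P[...,i]>b[i][0])&(P[...,i]<b[i][1]) for i in range(3)],0); return P[m]
for n in("scene","side"):
    P=cloud(cs[n])
    q=sel(P,[(.50,.60),(.06,.29),(.045,.087)])
    x,y=q[:,0],q[:,1]; k=np.polyfit(y,x,1)
    for _ in range(5):
        m=abs(x-np.polyval(k,y))<.005;k=np.polyfit(y[m],x[m],1)
    print(n,"panel",len(q),m.sum(),k.round(4),"x@.17",np.polyval(k,.17).round(4),"y",np.percentile(y[m],[0.5,2,98,99.5]).round(4),"z",sel(P,[(.5,.6),(.06,.29),(.045,.14)])[:,2].max().round(4))
    r=sel(P,[(.50,.60),(.1,.25),(.097,.14)]);print(" ring",len(r),r.mean(0).round(4),r.min(0).round(3),r.max(0).round(3))
    p=sel(P,[(.57,.65),(-.23,-.14),(.05,.25)]);print(" post",len(p),np.median(p,0).round(4))
    f=sel(P,[(.53,.69),(-.26,-.1),(.006,.018)]);print(" foot",len(f),f.min(0).round(3),f.max(0).round(3))
    b=sel(P,[(.57,.65),(-.165,-.0),(.342,.365)]);print(" bar",len(b),np.polyfit(b[:,1],b[:,0],1).round(3),b.mean(0).round(4),b.max(0).round(3))
    w=sel(P,[(.5,.72),(-.08,.02),(.28,.325)]);print(" weight",len(w),w.mean(0).round(4))
    w=sel(P,[(.5,.72),(-.08,.02),(.2,.27)]);print(" low",len(w),w.mean(0).round(4),w.min(0).round(3),w.max(0).round(3))
    g=sel(P,[(.4,.75),(-.1,.1),(.004,.016)])
# undistorted unit cameras positions
E
```

```text
scene panel 327 325 [-0.0036  0.5495] x@.17 0.5489 y [0.0704 0.0721 0.2681 0.2703] z 0.1323
 ring 36 [0.5496 0.1722 0.115 ] [0.546 0.15  0.098] [0.554 0.193 0.132]
 post 355 [ 0.619  -0.1846  0.1544]
 foot 718 [ 0.553 -0.26   0.006] [ 0.69  -0.101  0.018]
 bar 190 [-0.085  0.607] [ 0.6141 -0.0862  0.3531] [ 0.627 -0.021  0.364]
 weight 115 [ 0.5904 -0.0368  0.3084]
 low 51 [ 0.5738 -0.0335  0.2509] [ 0.555 -0.038  0.235] [ 0.592 -0.027  0.269]
side panel 191 183 [0.0076 0.5475] x@.17 0.5488 y [0.0744 0.0759 0.2756 0.2763] z 0.1319
 ring 37 [0.55   0.1791 0.1172] [0.548 0.153 0.098] [0.555 0.199 0.132]
 post 177 [ 0.62   -0.1704  0.1491]
 foot 509 [ 0.565 -0.259  0.006] [ 0.69  -0.101  0.018]
 bar 133 [-0.074  0.609] [ 0.6155 -0.0806  0.3531] [ 0.632 -0.012  0.364]
 weight 103 [ 0.5958 -0.0203  0.3076]
 low 50 [ 0.5795 -0.0274  0.249 ] [ 0.56  -0.032  0.231] [ 0.597 -0.021  0.269]
```

```bash
cat >> h.py <<'E'
def sel(P,b):
    m=np.all([(P[...,i]>b[i][0])&(P[...,i]<b[i][1]) for i in range(3)],0); return P[m]
PIV=np.array([.611,-.0295,.35])
def hook(c,off=(0,0)):
    """(angle, low-point depth below pin) of hook seen in c"""
    P=sel(cloud(c),[(.5,.72),(-.07,.01),(.2,.33)])
    a=np.array([np.cos(.08),np.sin(.08)])
    u=(P[:,:2]-PIV[:2])@a; z=P[:,2]-.35
    w=(z<-.03)&(z>-.066)
    th=np.arctan2(-u[w].mean(),-z[w].mean())
    # rotate into hook frame
    X=u*np.cos(th)-z*0+0; X=u*np.cos(th)+(-z)*np.sin(th); Z=u*(-np.sin(th))*-1*0+z*np.cos(th)+u*np.sin(th)
    return th,X,Z
E
python3 - <<'E'
from h import *
import pickle
cs=pickle.load(open("c0.pkl","rb"))
print("bottle",pt(cs["scene"],186,222).round(3),pt(cs["side"],291,273).round(3),"spool",pt(cs["side"],289,293).round(3))
fr=[]
for i in range(16):
    s=telemetry.observe()["t"];c=shot("scene");fr.append((s,c))
pickle.dump(fr,open("fr.pkl","wb"))
for t,c in fr:
    th,X,Z=hook(c); k=Z<-.085
    print(round(t,3),round(th,3),"Zmin",np.sort(Z)[:3].round(3),"X",X[k].min().round(3),X[k].max().round(3),k.sum())
E
```

```text
bottle [0.329 0.191 0.051] [0.337 0.236 0.061] spool [0.332 0.292 0.037]
0.15 0.024 Zmin [-0.124 -0.123 -0.12 ] X -0.011 0.028 45
0.2 -0.179 Zmin [-0.123 -0.122 -0.122] X -0.015 0.027 49
0.25 -0.276 Zmin [-0.124 -0.122 -0.121] X -0.016 0.026 42
0.3 -0.231 Zmin [-0.122 -0.121 -0.121] X -0.013 0.029 45
0.35 -0.079 Zmin [-0.121 -0.12  -0.12 ] X -0.014 0.031 45
0.4 0.143 Zmin [-0.122 -0.12  -0.119] X -0.012 0.03 50
0.45 0.348 Zmin [-0.121 -0.12  -0.119] X -0.015 0.03 49
0.5 0.441 Zmin [-0.122 -0.121 -0.12 ] X -0.016 0.027 56
0.55 0.423 Zmin [-0.122 -0.121 -0.12 ] X -0.014 0.032 49
0.6 0.281 Zmin [-0.122 -0.119 -0.119] X -0.013 0.032 51
0.65 0.06 Zmin [-0.122 -0.121 -0.12 ] X -0.015 0.03 47
0.7 -0.152 Zmin [-0.123 -0.12  -0.12 ] X -0.015 0.028 41
0.75 -0.247 Zmin [-0.122 -0.121 -0.12 ] X -0.016 0.028 46
0.8 -0.24 Zmin [-0.123 -0.123 -0.121] X -0.014 0.026 46
0.85 -0.086 Zmin [-0.121 -0.12  -0.12 ] X -0.015 0.028 46
0.9 0.107 Zmin [-0.123 -0.123 -0.12 ] X -0.014 0.028 44
```

```bash
python3 - <<'E'
from h import *
import pickle
fr=pickle.load(open("fr.pkl","rb"))
A=[]
a=np.array([np.cos(.08),np.sin(.08)])
for t,c in fr:
    th,_,_=hook(c); th-=.083
    P=sel(cloud(c),[(.5,.72),(-.07,.01),(.2,.33)])
    u=(P[:,:2]-PIV[:2])@a; z=P[:,2]-.35
    A.append(np.c_[u*np.cos(th)-z*np.sin(th),u*np.sin(th)+z*np.cos(th)])
A=np.vstack(A)
H,xe,ze=np.histogram2d(A[:,0],A[:,1],bins=[np.arange(-.036,.022,.003),np.arange(-.135,-.06,.003)])
print("x",(xe[:-1]*1000).round().astype(int))
for j in range(len(ze)-2,-1,-1): print(int(round(ze[j]*1000)),H[:,j].astype(int))
E
```

```text
x [-36 -33 -30 -27 -24 -21 -18 -15 -12  -9  -6  -3   0   3   6   9  12  15
  18]
-63 [ 0  0  0  0  0  0  0  0  7 27 15  9 10  8  3  1  0  0  0]
-66 [0 0 0 0 0 0 0 0 0 3 8 5 4 4 0 0 0 0 0]
-69 [0 0 0 0 0 0 0 0 0 0 0 3 8 1 0 0 0 0 0]
-72 [ 0  0  0  0  0  0  0  0  0  0  1  8 13  5  0  0  0  0  0]
-75 [ 0  0  0  0  0  0  0  0  0  0  0  6 13  8  2  0  0  0  0]
-78 [ 0  0  0  0  0  0  0  0  0  0  0  3 18  8  1  0  0  0  0]
-81 [ 0  0  0  0  0  0  0  0  0  0  0  3 17 10  4  0  0  0  0]
-84 [ 0  0  0  0  0  0  0  0  0  0  0  1 16 14  5  0  0  0  0]
-87 [ 0  0  0  0  0  0  0  0  0  0  0  0  2  7 10 12  2  0  0]
-90 [ 0  0  0  0  0  0  0  0  0  0  0  0  0  3  8 12 10  4  0]
-93 [ 0  0  0  0  2  2  0  0  0  0  0  0  0  0  1  7 10  8  3]
-96 [ 0  0  0  1 11 12  8  1  0  0  0  0  0  0  0  4 10 10  4]
-99 [ 0  0  0  0  8 18  8  0  0  0  0  0  0  0  0  0 12 14  4]
-102 [ 0  0  0  0  3 17  7  1  0  0  0  0  0  0  0  0  9  8 11]
-105 [ 0  0  0  0  0  6 14  8  2  0  0  0  0  0  0  0  5 11  6]
-108 [ 0  0  0  0  0  3  5 10  3  1  0  0  0  0  0  1 10 15  7]
-111 [ 0  0  0  0  0  0  9 15  5  3  0  0  0  0  1  3 20 10  4]
-114 [ 0  0  0  0  0  0  1 13  9 12  3  0  0  1  4  9 19  7  2]
-117 [ 0  0  0  0  0  0  0  3  7 12  9  7  1  7 16 11 15  7  0]
-120 [ 0  0  0  0  0  0  0  0  1  8 10  8 11 14 12  9  3  1  0]
-123 [ 0  0  0  0  0  0  0  0  0  1  3 11 11  9  5  3  1  0  0]
-126 [0 0 0 0 0 0 0 0 0 0 0 0 4 1 1 2 0 0 0]
-129 [0 0 0 0 0 0 0 0 0 0 0 0 0 0 0 0 0 0 0]
-132 [0 0 0 0 0 0 0 0 0 0 0 0 0 0 0 0 0 0 0]
-135 [0 0 0 0 0 0 0 0 0 0 0 0 0 0 0 0 0 0 0]
```

Call:
drive_tool(motion=[{"fingers": -1, "spin": 0.18, "z": 0}, {"fingers": -1, "spin": 0.18}, {"fingers": -1, "spin": 0.18}, {"fingers": -1, "spin": 0.18}, {"fingers": -1, "spin": 0.18}], force=80)

```text
$.motion[0]: bad value
```

Call:
drive_tool(motion=[{"fingers": -1, "x": 0, "y": 0, "z": 0, "spin": 0.18}, {"fingers": -1, "x": 0, "y": 0, "z": 0, "spin": 0.18}, {"fingers": -1, "x": 0, "y": 0, "z": 0, "spin": 0.18}, {"fingers": -1, "x": 0, "y": 0, "z": 0, "spin": 0.18}, {"fingers": -1, "x": 0, "y": 0, "z": 0, "spin": 0.18}], force=80)

```text
t: 1.58
tool_pos: [0.2242, 0.5022, 0.2313]
ee_rot: [0.615, 0.788, -0.0, -0.0]
contact_force: [0.9, 0.8, 0.2]
finger_gap: 0.0854
finger_force: 0.0
```

Call:
drive_tool(motion=[{"fingers": -1, "x": 0, "y": 0, "z": 0, "spin": 0.15}, {"fingers": -1, "x": 0, "y": 0, "z": 0, "spin": 0.095}, {"fingers": -1, "x": -30, "y": 40, "z": 0, "spin": 0}, {"fingers": -1, "x": -36, "y": 48, "z": 0, "spin": 0}, {"fingers": -1, "x": -36, "y": 48, "z": 0, "spin": 0}])

```text
t: 2.2
tool_pos: [0.3619, 0.3999, 0.2314]
ee_rot: [0.705, 0.709, 0.0, 0.0]
contact_force: [-0.4, 1.0, 0.4]
finger_gap: 0.0853
finger_force: 0.0
```

Call:
drive_tool(motion=[{"fingers": -1, "x": -36, "y": 48, "z": 0, "spin": 0}, {"fingers": -1, "x": -36, "y": 48, "z": 0, "spin": 0}, {"fingers": -1, "x": -36, "y": 48, "z": 0, "spin": 0}, {"fingers": -1, "x": -36, "y": 48, "z": 0, "spin": 0}, {"fingers": -1, "x": 0, "y": 0, "z": 0, "spin": 0}])

```text
t: 2.82
tool_pos: [0.5559, 0.2554, 0.2305]
ee_rot: [0.707, 0.708, -0.0, 0.0]
contact_force: [-0.7, 0.7, -0.4]
finger_gap: 0.0853
finger_force: 0.0
```

```bash
python3 - <<'E'
from h import *
s=telemetry.observe();print(s["tool_pos"])
c=shot("wrist");save(c,"w1.png");P=cloud(c)
q=sel(P,[(.50,.60),(.06,.30),(.08,.1)]);print(len(q),q.mean(0),q.min(0),q.max(0))
k=np.polyfit(q[:,1],q[:,0],1);print(k,np.polyval(k,.256))
r=sel(P,[(.50,.60),(.1,.25),(.098,.14)]);print(len(r),r.mean(0),r.min(0),r.max(0))
E
```

```text
[0.55592172 0.25542606 0.23051354]
1127 [0.55197315 0.19102453 0.09039923] [0.54720827 0.07091217 0.08058693] [0.55589805 0.2711336  0.09867433]
[0.00111411 0.55176033] 0.5520455426829473
259 [0.55175272 0.17958279 0.12440409] [0.54899797 0.15670759 0.09852601] [0.55483382 0.19182197 0.13250556]
```

View pics/w1.png

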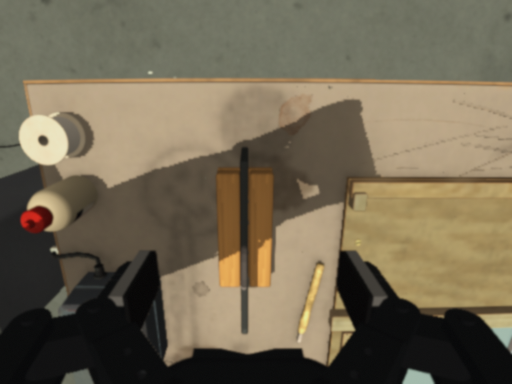

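The wrist view shows the panel edge-on as a line from (244,148) to (244,330), centred in the block and well clear of the cutter at (310,300). That puts it at x=0.552 with its middle at y=0.171.

Call:
drive_tool(motion=[{"fingers": -1, "x": 1, "y": -4, "z": 40, "spin": 0}, {"fingers": -1, "x": 0, "y": 0, "z": 40, "spin": 0}, {"fingers": -1, "x": 0, "y": 0, "z": 40, "spin": 0}, {"fingers": -1, "x": 0, "y": 0, "z": 35, "spin": 0}, {"fingers": -1, "x": 0, "y": 0, "z": 16, "spin": 0}])

```text
t: 3.5
tool_pos: [0.5483, 0.2598, 0.0587]
ee_rot: [0.705, 0.71, -0.001, -0.0]
contact_force: [-0.2, -0.3, 0.8]
finger_gap: 0.0855
finger_force: 0.0
```

Call:
drive_tool(motion=[{"fingers": -0.3, "x": 0, "y": 0, "z": 0, "spin": 0}, {"fingers": 0.3, "x": 0, "y": 0, "z": 0, "spin": 0}, {"fingers": 1, "x": 0, "y": 0, "z": 0, "spin": 0}, {"fingers": 1, "x": 0, "y": 0, "z": 0, "spin": 0}, {"fingers": 1, "x": 0, "y": 0, "z": 0, "spin": 0}], force=80)

```text
t: 4.12
tool_pos: [0.5503, 0.2593, 0.061]
ee_rot: [0.705, 0.709, 0.001, 0.001]
contact_force: [3.5, -0.2, 3.4]
finger_gap: 0.0069
finger_force: 78.4
```

Call:
drive_tool(motion=[{"fingers": 1, "x": 0, "y": 0, "z": -5, "spin": 0}, {"fingers": 1, "x": 0, "y": 0, "z": -10, "spin": 0}, {"fingers": 1, "x": 0, "y": 0, "z": -15, "spin": 0}, {"fingers": 1, "x": 0, "y": 0, "z": -20, "spin": 0}, {"fingers": 1, "x": 0, "y": 0, "z": 0, "spin": 0}])

```text
t: 4.75
tool_pos: [0.55, 0.2594, 0.1114]
ee_rot: [0.705, 0.709, 0.001, 0.0]
contact_force: [0.1, -0.2, -3.1]
finger_gap: 0.0069
finger_force: 78.9
```

Call:
drive_tool(motion=[{"fingers": 1, "x": 0, "y": 0, "z": -20, "spin": -0.035}, {"fingers": 1, "x": 0, "y": -6, "z": -24, "spin": -0.04}, {"fingers": 1, "x": -20, "y": -12, "z": -20, "spin": 0}, {"fingers": 1, "x": -30, "y": -10, "z": 0, "spin": 0}, {"fingers": 1, "x": -40, "y": -10, "z": 0, "spin": 0}])

```text
t: 5.38
tool_pos: [0.5182, 0.166, 0.1733]
ee_rot: [0.678, 0.736, -0.0, -0.0]
contact_force: [1.4, -0.1, -2.0]
finger_gap: 0.0067
finger_force: 79.0
```

Call:
drive_tool(motion=[{"fingers": 1, "x": -40, "y": -10, "z": 0, "spin": 0}, {"fingers": 1, "x": -40, "y": 0, "z": 0, "spin": 0}, {"fingers": 1, "x": -25, "y": 0, "z": 0, "spin": 0}, {"fingers": 1, "x": -10, "y": 0, "z": 0, "spin": 0}, {"fingers": 1, "x": 0, "y": 0, "z": 0, "spin": 0}])

```text
t: 6.0
tool_pos: [0.5182, 0.0513, 0.1738]
ee_rot: [0.678, 0.735, -0.0, -0.0]
contact_force: [-0.7, 0.7, -2.1]
finger_gap: 0.0063
finger_force: 78.9
```

```bash
python3 - <<'E'
from h import *
import pickle
s=telemetry.observe();print(s["t"],s["tool_pos"],s["ee_rot"])
fr=[]
for i in range(12):
    t=telemetry.observe()["t"];c=shot("scene");fr.append((t,c))
    th,_,_=hook(c);print(round(t,2),round(th-.083,3),end="; ")
pickle.dump(fr,open("fr2.pkl","wb"))
c2=shot("side")
a=fr[0][1]["img"][130:230,240:350]
cv2.imwrite("pics/c.png",np.hstack([cv2.resize(a,None,fx=4,fy=4,interpolation=3),cv2.resize(c2["img"][120:220,195:275],None,fx=4,fy=4,interpolation=3)])[:,:,::-1])
for n,c in(("scene",fr[0][1]),("side",c2)):
    P=cloud(c)
    q=sel(P,[(.50,.545),(-.16,.02),(.12,.195)]);k=np.polyfit(q[:,1],q[:,0],1);print(n,len(q),k,q.min(0),q.max(0))
    r=sel(P,[(.50,.545),(-.08,.01),(.21,.26)]);print(" ring",len(r),r.mean(0),r.min(0),r.max(0))
E
```

```text
6.0 [0.51818265 0.05127695 0.17378448] [ 6.78119052e-01  7.34951938e-01 -2.49083588e-04 -3.71710616e-04]
6.0 0.143; 6.05 0.246; 6.1 0.256; 6.15 0.19; 6.2 0.039; 6.25 -0.1; 6.3 -0.209; 6.35 -0.242; 6.4 -0.167; 6.45 -0.024; 6.5 0.135; 6.55 0.233; scene 746 [-0.08205667  0.51926009] [ 0.51447887 -0.13663311  0.12252886] [0.53502741 0.01950704 0.19496542]
 ring 50 [ 0.52250402 -0.0372144   0.22810483] [ 0.51794209 -0.05545186  0.21044416] [ 0.52902908 -0.01626452  0.2444263 ]
side 12 [-0.07874241  0.5182737 ] [ 0.51599213 -0.10313544  0.12666023] [0.52787524 0.01932391 0.13879839]<stdin>:15: RuntimeWarning: Mean of empty slice.
  ret = um.true_divide(
Traceback (most recent call last):
ValueError: zero-size array to reduction operation minimum which has no identity
```

View pics/c.png

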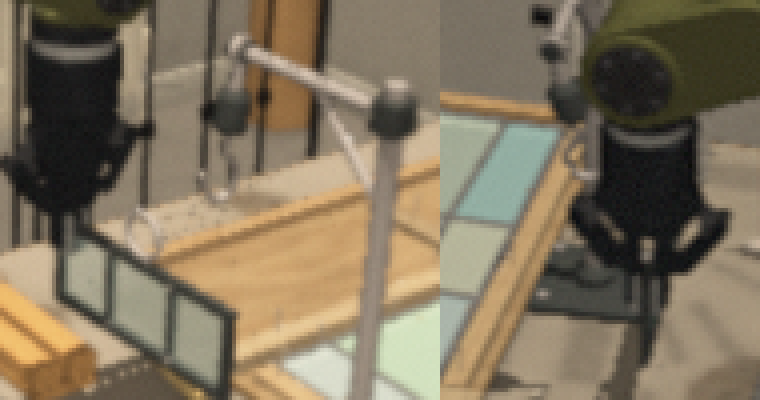

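The picture shows the ring upright below and in front of the swinging hook, with the panel level and parallel to the bar. The swing has decayed to about ±0.25 rad, so I'll advance slowly.

Call:
drive_tool(motion=[{"fingers": 1, "x": 0, "y": 3, "z": 0, "spin": 0}, {"fingers": 1, "x": 0, "y": 5, "z": 0, "spin": 0}, {"fingers": 1, "x": 0, "y": 5, "z": 0, "spin": 0}, {"fingers": 1, "x": 0, "y": 4, "z": 0, "spin": 0}, {"fingers": 1, "x": 0, "y": 2, "z": 0, "spin": 0}])

```text
t: 7.28
tool_pos: [0.5375, 0.0528, 0.1742]
ee_rot: [0.678, 0.735, -0.0, -0.0]
contact_force: [0.3, 0.1, -2.1]
finger_gap: 0.007
finger_force: 78.9
```

Call:
drive_tool(motion=[{"fingers": 1, "x": 0, "y": 1, "z": 0, "spin": 0}, {"fingers": 1, "x": 0, "y": 1, "z": 0, "spin": 0}, {"fingers": 1, "x": 0, "y": 1, "z": 0, "spin": 0}, {"fingers": 1, "x": 0, "y": 1, "z": 0, "spin": 0}, {"fingers": 1, "x": 0, "y": 1, "z": 0, "spin": 0}])

```text
t: 7.9
tool_pos: [0.5423, 0.0532, 0.1743]
ee_rot: [0.678, 0.735, -0.0, -0.0]
contact_force: [-0.4, -0.1, -2.4]
finger_gap: 0.0065
finger_force: 78.9
```

Call:
drive_tool(motion=[{"fingers": 1, "x": 0, "y": 1, "z": 0, "spin": 0}, {"fingers": 1, "x": 0, "y": 1, "z": 0, "spin": 0}, {"fingers": 1, "x": 0, "y": 1, "z": 0, "spin": 0}, {"fingers": 1, "x": 0, "y": 1, "z": 0, "spin": 0}, {"fingers": 1, "x": 0, "y": 1, "z": 0, "spin": 0}])

```text
t: 8.52
tool_pos: [0.5473, 0.0536, 0.1743]
ee_rot: [0.678, 0.735, -0.0, -0.0]
contact_force: [0.4, -0.3, -2.2]
finger_gap: 0.0068
finger_force: 78.9
```

```bash
cat > trk.py <<'E'
from h import *
import sys
s=telemetry.observe();print(s["t"],s["tool_pos"].round(4))
L=[]
for i in range(int(sys.argv[1])):
    t=telemetry.observe()["t"];c=shot("scene")
    th,_,_=hook(c);L.append(round(th-.083,3))
print(L)
P=cloud(c);a=np.array([np.cos(.08),np.sin(.08)])
r=sel(P,[(.5,.62),(-.1,.02),(.12,.195)]);r=r[abs((r[:,:2]-PIV[:2])@[-.08,.997])<.08];print("panel face s",np.median((r[:,:2]-PIV[:2])@a).round(4),"ztop",np.sort(r[:,2])[-3:])
E
python3 trk.py 11
```

```text
8.525 [0.5473 0.0536 0.1743]
[np.float64(0.127), np.float64(0.217), np.float64(0.228), np.float64(0.16), np.float64(0.037), np.float64(-0.089), np.float64(-0.181), np.float64(-0.192), np.float64(-0.141), np.float64(-0.022), np.float64(0.112)]
panel face s -0.0597 ztop [0.19448557 0.19454502 0.19472942]
```

Call:
drive_tool(motion=[{"fingers": 1, "x": 0, "y": 1, "z": 0, "spin": 0}, {"fingers": 1, "x": 0, "y": 1, "z": 0, "spin": 0}, {"fingers": 1, "x": 0, "y": 1, "z": 0, "spin": 0}, {"fingers": 1, "x": 0, "y": 1, "z": 0, "spin": 0}, {"fingers": 1, "x": 0, "y": 1, "z": 0, "spin": 0}])

```text
t: 9.7
tool_pos: [0.5523, 0.054, 0.1743]
ee_rot: [0.678, 0.735, -0.0, -0.0]
contact_force: [-0.3, 0.2, -2.2]
finger_gap: 0.0071
finger_force: 78.9
```

Call:
drive_tool(motion=[{"fingers": 1, "x": 0, "y": 0.8, "z": 0, "spin": 0}, {"fingers": 1, "x": 0, "y": 0.8, "z": 0, "spin": 0}, {"fingers": 1, "x": 0, "y": 0.8, "z": 0, "spin": 0}, {"fingers": 1, "x": 0, "y": 0.8, "z": 0, "spin": 0}, {"fingers": 1, "x": 0, "y": 0.8, "z": 0, "spin": 0}])

```text
t: 10.32
tool_pos: [0.5563, 0.0543, 0.1743]
ee_rot: [0.678, 0.735, -0.0, -0.0]
contact_force: [-0.9, -0.3, -1.9]
finger_gap: 0.0068
finger_force: 78.9
```

Call:
drive_tool(motion=[{"fingers": 1, "x": 0, "y": 0.8, "z": 0, "spin": 0}, {"fingers": 1, "x": 0, "y": 0.8, "z": 0, "spin": 0}, {"fingers": 1, "x": 0, "y": 0.8, "z": 0, "spin": 0}, {"fingers": 1, "x": 0, "y": 0.8, "z": 0, "spin": 0}, {"fingers": 1, "x": 0, "y": 0.8, "z": 0, "spin": 0}])

```text
t: 10.95
tool_pos: [0.5603, 0.0546, 0.1743]
ee_rot: [0.678, 0.735, -0.0, 0.0]
contact_force: [-0.5, 0.1, -2.5]
finger_gap: 0.007
finger_force: 78.9
```

```bash
python3 trk.py 11
```

```text
10.95 [0.5603 0.0546 0.1743]
[np.float64(-0.086), np.float64(0.003), np.float64(0.116), np.float64(0.183), np.float64(0.183), np.float64(0.139), np.float64(0.024), np.float64(-0.082), np.float64(-0.154), np.float64(-0.177), np.float64(-0.117)]
panel face s -0.0468 ztop [0.19456628 0.1948826  0.19495187]
```

Call:
drive_tool(motion=[{"fingers": 1, "x": 0, "y": 0.8, "z": 0, "spin": 0}, {"fingers": 1, "x": 0, "y": 0.8, "z": 0, "spin": 0}, {"fingers": 1, "x": 0, "y": 0.8, "z": 0, "spin": 0}, {"fingers": 1, "x": 0, "y": 0.8, "z": 0, "spin": 0}, {"fingers": 1, "x": 0, "y": 0.8, "z": 0, "spin": 0}])

```text
t: 12.12
tool_pos: [0.5643, 0.0549, 0.1743]
ee_rot: [0.678, 0.735, -0.0, -0.0]
contact_force: [-0.3, 0.0, -2.3]
finger_gap: 0.0068
finger_force: 78.9
```

Call:
drive_tool(motion=[{"fingers": 1, "x": 0, "y": 0.8, "z": 0, "spin": 0}, {"fingers": 1, "x": 0, "y": 0.8, "z": 0, "spin": 0}, {"fingers": 1, "x": 0, "y": 0.8, "z": 0, "spin": 0}, {"fingers": 1, "x": 0, "y": 0.8, "z": 0, "spin": 0}, {"fingers": 1, "x": 0, "y": 0.8, "z": 0, "spin": 0}])

```text
t: 12.75
tool_pos: [0.5682, 0.0552, 0.1743]
ee_rot: [0.678, 0.735, -0.0, 0.0]
contact_force: [-0.2, 0.4, -1.9]
finger_gap: 0.0064
finger_force: 78.9
```

```bash
python3 trk.py 11
```

```text
12.75 [0.5682 0.0552 0.1743]
[np.float64(0.052), np.float64(-0.056), np.float64(-0.149), np.float64(-0.159), np.float64(-0.136), np.float64(-0.049), np.float64(0.059), np.float64(0.14), np.float64(0.178), np.float64(0.14), np.float64(0.061)]
panel face s -0.0386 ztop [0.19446291 0.19475623 0.19495681]
```

```bash
python3 - <<'E'
from h import *
import pickle
best=None
for i in range(11):
    c=shot("scene");th=hook(c)[0]
    if best is None or th>best[0]:best=(th,c)
c=best[1];print(best[0]-.083);pickle.dump(c,open("b.pkl","wb"))
cv2.imwrite("pics/d.png",cv2.resize(c["img"][135:220,245:345],None,fx=7,fy=7,interpolation=3)[:,:,::-1])
P=cloud(c);a=np.array([.997,.08]);b=np.array([-.08,.997])
q=sel(P,[(.5,.68),(-.09,.03),(.2,.33)]);s=(q[:,:2]-PIV[:2])@a;w=(q[:,:2]-PIV[:2])@b
H,xe,ze=np.histogram2d(s,q[:,2],bins=[np.arange(-.06,.03,.003),np.arange(.2,.31,.004)])
print((xe*1000).round().astype(int))
for j in range(len(ze)-2,-1,-1):print(int(ze[j]*1000+.5),H[:,j].astype(int), "w",(w[(abs(q[:,2]-ze[j]-.002)<.002)].mean()*1000).round(1))
E
```

```text
0.16745266587775737
[-60 -57 -54 -51 -48 -45 -42 -39 -36 -33 -30 -27 -24 -21 -18 -15 -12  -9
  -6  -3   0   3   6   9  12  15  18  21  24  27]
304 [2 1 2 1 0 1 1 1 1 1 0 1 0 3 3 1 0 1 2 0 0 1 0 0 0 0 0 0 0] w 28.6
300 [0 1 1 0 1 0 0 0 0 0 0 0 0 1 4 2 3 0 1 1 0 0 0 0 0 0 0 0 0] w 4.0
296 [0 0 0 0 0 0 0 0 0 0 0 0 0 4 3 2 1 0 2 1 0 0 0 0 0 0 0 0 0] w -5.7
292 [0 0 0 0 0 0 0 0 0 0 0 0 1 3 2 1 1 2 0 1 0 0 0 0 0 0 0 0 0] w -6.4
288 [0 0 0 0 0 0 0 0 0 0 0 0 0 0 1 2 1 0 0 0 1 0 0 0 0 0 0 0 0] w -6.7
284 [0 0 0 0 0 0 0 0 0 0 0 0 0 0 1 1 1 1 1 0 0 0 0 0 0 0 0 0 0] w -3.4
280 [0 0 0 0 0 0 0 0 0 0 0 0 0 0 0 1 0 1 0 0 0 0 0 0 0 0 0 0 0] w 1.7
276 [0 0 0 0 0 0 0 0 0 0 0 0 0 0 0 1 1 1 0 0 0 0 0 0 0 0 0 0 0] w -1.8
272 [0 0 0 0 0 0 0 0 0 0 0 0 0 0 0 1 0 0 0 0 0 0 0 0 0 0 0 0 0] w -1.6
268 [0 0 0 0 0 0 0 0 0 0 0 0 0 0 0 0 2 0 1 0 0 0 0 0 0 0 0 0 0] w -0.4
264 [0 0 0 0 0 0 0 0 0 0 0 0 0 0 0 0 1 1 1 0 0 0 0 0 0 0 0 0 0] w -1.3
260 [0 0 0 0 0 0 0 0 1 0 0 0 0 0 0 0 0 1 1 1 0 0 0 0 0 0 0 0 0] w -1.4
256 [0 0 0 0 0 0 0 1 2 0 0 0 0 0 0 0 0 1 0 0 1 0 0 0 0 0 0 0 0] w -2.6
252 [0 0 0 0 0 0 0 0 2 0 0 0 0 0 0 0
[... 282 characters left out ...]
 1 0 2 1 0 0 0 0 0 0 0 0 0 0] w -3.2
232 [0 0 0 0 0 0 3 2 0 0 1 0 1 0 1 1 1 1 0 1 0 0 0 0 0 0 0 0 0] w 0.4
228 [0 0 0 0 0 1 3 1 0 0 0 0 0 1 1 1 0 0 0 1 0 0 0 0 0 0 0 0 0] w -6.5
224 [0 0 0 0 0 0 1 1 0 0 0 0 0 0 0 0 0 0 0 0 0 0 0 0 0 0 0 0 0] w 17.5
220 [0 0 0 0 0 0 4 3 1 0 0 0 0 0 0 0 0 0 0 0 0 0 0 0 0 0 0 0 0] w 0.6
216 [0 0 0 0 0 1 1 0 0 0 0 0 0 0 0 0 0 0 0 0 0 0 0 0 0 0 0 0 0] w 1.0
212 [0 0 0 0 0 1 0 2 3 0 0 0 0 0 0 0 0 0 0 0 0 0 0 0 0 0 0 0 0] w 5.0
208 [0 0 0 0 0 1 3 5 2 0 0 0 0 0 0 0 0 0 0 0 0 0 0 0 0 0 0 0 0] w -0.3
204 [0 0 0 0 0 5 7 8 0 0 0 0 0 0 0 0 0 0 0 0 0 0 0 0 0 0 0 0 0] w -6.9
200 [ 0  0  0  0  0  8 20  9  7  2  0  0  0  0  0  0  0  0  0  0  0  0  0  0
  0  0  0  0  0] w 4.1
```

View pics/d.png

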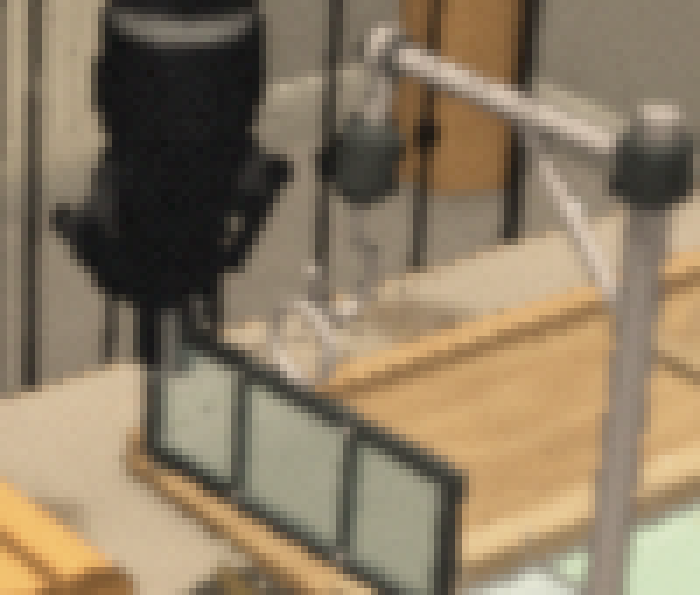

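The ring's wire (about (300,330) in the crop) is 1–2 mm short of the hook's outer face at the hook's extreme. The lateral alignment is within 2 mm, so I'll keep advancing.

Call:
drive_tool(motion=[{"fingers": 1, "x": 0, "y": 0.6, "z": 0, "spin": 0}, {"fingers": 1, "x": 0, "y": 0.6, "z": 0, "spin": 0}, {"fingers": 1, "x": 0, "y": 0.6, "z": 0, "spin": 0}, {"fingers": 1, "x": 0, "y": 0.6, "z": 0, "spin": 0}, {"fingers": 1, "x": 0, "y": 0.6, "z": 0, "spin": 0}])

```text
t: 14.48
tool_pos: [0.5712, 0.0555, 0.1743]
ee_rot: [0.678, 0.735, -0.0, -0.0]
contact_force: [0.4, -0.1, -1.8]
finger_gap: 0.0071
finger_force: 78.9
```

Call:
drive_tool(motion=[{"fingers": 1, "x": 0, "y": 0.6, "z": 0, "spin": 0}, {"fingers": 1, "x": 0, "y": 0.6, "z": 0, "spin": 0}, {"fingers": 1, "x": 0, "y": 0.6, "z": 0, "spin": 0}, {"fingers": 1, "x": 0, "y": 0.6, "z": 0, "spin": 0}, {"fingers": 1, "x": 0, "y": 0.6, "z": 0, "spin": 0}])

```text
t: 15.1
tool_pos: [0.5742, 0.0557, 0.1743]
ee_rot: [0.678, 0.735, -0.0, -0.0]
contact_force: [-0.6, -0.1, -1.5]
finger_gap: 0.0068
finger_force: 78.8
```

Call:
drive_tool(motion=[{"fingers": 1, "x": 0, "y": 0.6, "z": 0, "spin": 0}, {"fingers": 1, "x": 0, "y": 0.6, "z": 0, "spin": 0}, {"fingers": 1, "x": 0, "y": 0.6, "z": 0, "spin": 0}, {"fingers": 1, "x": 0, "y": 0.6, "z": 0, "spin": 0}, {"fingers": 1, "x": 0, "y": 0.6, "z": 0, "spin": 0}])

```text
t: 15.72
tool_pos: [0.5772, 0.056, 0.1743]
ee_rot: [0.678, 0.735, 0.0, 0.0]
contact_force: [0.6, -1.3, -1.2]
finger_gap: 0.0066
finger_force: 79.0
```

```bash
python3 trk.py 10
```

```text
15.725 [0.5772 0.056  0.1743]
[np.float64(-0.036), np.float64(-0.084), np.float64(-0.084), np.float64(-0.05), np.float64(0.006), np.float64(0.058), np.float64(0.096), np.float64(0.086), np.float64(0.037), np.float64(-0.003)]
panel face s -0.0298 ztop [0.194635   0.19476975 0.19496938]
```

Call:
drive_tool(motion=[{"fingers": 1, "x": 0, "y": 0.6, "z": 0, "spin": 0}, {"fingers": 1, "x": 0, "y": 0.6, "z": 0, "spin": 0}, {"fingers": 1, "x": 0, "y": 0.6, "z": 0, "spin": 0}, {"fingers": 1, "x": 0, "y": 0.6, "z": 0, "spin": 0}, {"fingers": 1, "x": 0, "y": 0.6, "z": 0, "spin": 0}])

```text
t: 16.85
tool_pos: [0.5802, 0.0562, 0.1743]
ee_rot: [0.678, 0.735, 0.0, 0.0]
contact_force: [-0.2, 0.6, -1.4]
finger_gap: 0.0068
finger_force: 78.9
```

Call:
drive_tool(motion=[{"fingers": 1, "x": 0, "y": 0.6, "z": 0, "spin": 0}, {"fingers": 1, "x": 0, "y": 0.6, "z": 0, "spin": 0}, {"fingers": 1, "x": 0, "y": 0.6, "z": 0, "spin": 0}, {"fingers": 1, "x": 0, "y": 0.6, "z": 0, "spin": 0}, {"fingers": 1, "x": 0, "y": 0.6, "z": 0, "spin": 0}])

```text
t: 17.48
tool_pos: [0.5832, 0.0565, 0.1743]
ee_rot: [0.678, 0.735, 0.0, 0.0]
contact_force: [0.5, -0.3, -1.8]
finger_gap: 0.0066
finger_force: 78.9
```

```bash
python3 trk.py 10
```

```text
17.475 [0.5832 0.0565 0.1743]
[np.float64(-0.003), np.float64(-0.008), np.float64(-0.013), np.float64(0.002), np.float64(0.006), np.float64(0.022), np.float64(0.022), np.float64(0.005), np.float64(0.007), np.float64(-0.004)]
panel face s -0.0236 ztop [0.19473336 0.19491205 0.19496637]
```

Call:
drive_tool(motion=[{"fingers": 1, "x": 0, "y": 0.6, "z": 0, "spin": 0}, {"fingers": 1, "x": 0, "y": 0.6, "z": 0, "spin": 0}, {"fingers": 1, "x": 0, "y": 0.6, "z": 0, "spin": 0}, {"fingers": 1, "x": 0, "y": 0.6, "z": 0, "spin": 0}, {"fingers": 1, "x": 0, "y": 0.6, "z": 0, "spin": 0}])

```text
t: 18.6
tool_pos: [0.5862, 0.0567, 0.1743]
ee_rot: [0.678, 0.735, -0.0, -0.0]
contact_force: [-0.5, 0.1, -3.0]
finger_gap: 0.0064
finger_force: 78.9
```

Call:
drive_tool(motion=[{"fingers": 1, "x": 0, "y": 0.6, "z": 0, "spin": 0}, {"fingers": 1, "x": 0, "y": 0.4, "z": 0, "spin": 0}, {"fingers": 1, "x": 0, "y": 0, "z": 0, "spin": 0}, {"fingers": 1, "x": 0, "y": 0, "z": 0, "spin": 0}, {"fingers": 1, "x": 0, "y": 0, "z": 0, "spin": 0}])

```text
t: 19.23
tool_pos: [0.5871, 0.0568, 0.1743]
ee_rot: [0.678, 0.735, 0.0, 0.0]
contact_force: [-0.5, -0.0, -2.1]
finger_gap: 0.0067
finger_force: 78.9
```

Call:
drive_tool(motion=[{"fingers": 1, "x": 0, "y": 0, "z": 0, "spin": 0}, {"fingers": 1, "x": 0, "y": 0, "z": 0, "spin": 0}, {"fingers": 1, "x": 0, "y": 0, "z": 0, "spin": 0}, {"fingers": 1, "x": 0, "y": 0, "z": 0, "spin": 0}, {"fingers": 1, "x": 0, "y": 0, "z": 0, "spin": 0}])

```text
t: 19.85
tool_pos: [0.5871, 0.0568, 0.1743]
ee_rot: [0.678, 0.735, -0.0, -0.0]
contact_force: [1.6, 1.0, -1.7]
finger_gap: 0.0066
finger_force: 78.9
```

```bash
python3 trk.py 10; python3 - <<'E'
from h import *
A=[];a=np.array([.997,.08]);b=np.array([-.08,.997])
for i in range(14):
    c=shot("scene");q=sel(cloud(c),[(.5,.68),(-.09,.03),(.19,.29)])
    s=(q[:,:2]-PIV[:2])@a;w=(q[:,:2]-PIV[:2])@b
    m=abs(w)<.03;A.append(np.c_[s,w,q[:,2]][m])
cv2.imwrite("pics/e.png",cv2.resize(c["img"][150:210,260:330],None,fx=9,fy=9,interpolation=3)[:,:,::-1])
A=np.vstack(A)
H,xe,ze=np.histogram2d(A[:,0],A[:,2],bins=[np.arange(-.045,.03,.003),np.arange(.2,.28,.003)])
print((xe*1000).round().astype(int))
for j in range(len(ze)-2,-1,-1):print(int(ze[j]*1000+.5),H[:,j].astype(int))
m=(A[:,0]>-.0)&(A[:,2]>.23)&(A[:,2]<.26);print("hook w",np.median(A[m,1]))
m=(A[:,0]<-.015)&(A[:,2]>.205)&(A[:,2]<.245);print("ring w",A[m,1].min(),A[m,1].max(), A[m,1].mean())
E
```

```text
19.85 [0.5871 0.0568 0.1743]
[np.float64(-0.005), np.float64(-0.007), np.float64(-0.007), np.float64(-0.004), np.float64(-0.009), np.float64(-0.014), np.float64(-0.012), np.float64(-0.01), np.float64(-0.014), np.float64(-0.015)]
panel face s -0.0196 ztop [0.19427819 0.19470438 0.19486991]
[-45 -42 -39 -36 -33 -30 -27 -24 -21 -18 -15 -12  -9  -6  -3   0   3   6
   9  12  15  18  21  24  27]
275 [ 0  0  0  0  0  0  0  0  0  0  0  0  0  0  1 13  7  0  0  0  0  0  0  0]
272 [ 0  0  0  0  0  0  0  0  0  0  0  0  0  0  2 15 10  2  0  0  0  0  0  0]
269 [ 0  0  0  0  0  0  0  0  0  0  0  0  0  0  1 11 11  4  0  0  0  0  0  0]
266 [0 0 0 0 0 0 0 0 0 0 0 0 0 0 0 5 9 9 6 1 0 0 0 0]
263 [0 0 0 0 0 0 0 0 0 0 0 0 0 0 0 0 5 9 9 8 0 0 0 0]
260 [ 0  0  0  0  0  0  0  0  0  0  0  0  0  0  0  0  0  6 16  5  4  0  0  0]
257 [0 0 0 0 0 0 0 0 0 0 0 0 0 0 0 0 0 0 0 4 8 6 0 0]
254 [ 0  0  0  0  0  0  0  1  8 14  2  0  0  0  0  0  0  0  1  7 14  3  0  0]
251 [ 0  0  0  0  0  0  0  1  8 14  1  0  0  0  0  0  0  0  0  6  5  8  0  0]
248 [ 0  0  0  0  0  0  0  0 10  6  5  0  0  0  0  0  0  0  0  2 11 17  1  0]
[... 651 characters left out ...]
 8 15 23  4  0  0  0  0  0  0  0  0  0  0  0  0  0]
218 [ 0  0  0  0  0  0  1 12 25 16  1  0  0  0  0  0  0  0  0  0  0  0  0  0]
215 [ 0  0  0  0  0  0  0 11 32 10  1  0  0  0  0  0  0  0  0  0  0  0  0  0]
212 [ 0  0  0  0  0  0  1 18 28 13  0  0  0  0  0  0  0  0  0  0  0  0  0  0]
209 [ 0  0  0  0  0  0  1 26 38 10  6  0  0  0  0  0  0  0  0  0  0  0  0  0]
206 [ 0  0  0  0  0  0  6 26 46 19  0  0  0  0  0  0  0  0  0  0  0  0  0  0]
203 [ 0  0  0  0  0  0 14 65 76 43  1  0  0  0  0  0  0  0  0  0  0  0  0  0]
200 [ 0  0  0  0  0  1 24 97 64 34 17  1  0  0  0  0  0  0  0  0  0  0  0  0]
hook w -0.0017831329934058634
ring w -0.028058258472440187 0.02988849577146588 -0.00047448541486425343
```

View pics/e.png

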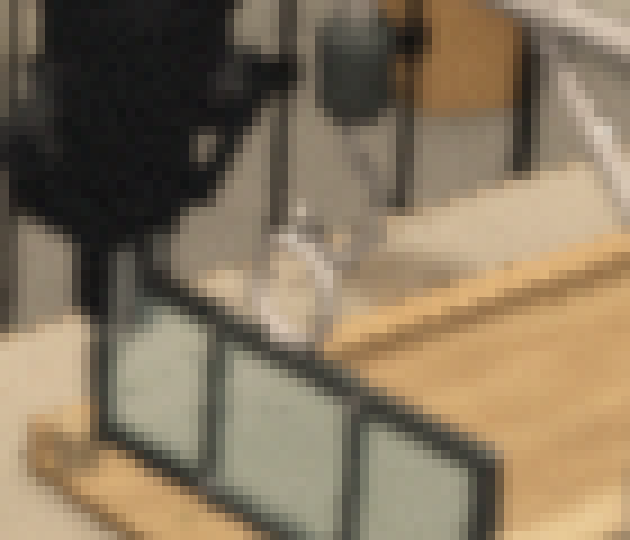

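The picture shows the hook leaning quietly on the ring's top wire, with its tip showing just above the wire at (302,212). It has been still for over a second, so I'll now slide the ring up the face.

Call:
drive_tool(motion=[{"fingers": 1, "x": 0, "y": 0, "z": -1, "spin": 0}, {"fingers": 1, "x": 0, "y": 0, "z": -1.5, "spin": 0}, {"fingers": 1, "x": 0, "y": 0, "z": -1.5, "spin": 0}, {"fingers": 1, "x": 0, "y": 0, "z": -1.5, "spin": 0}, {"fingers": 1, "x": 0, "y": 0, "z": -1.5, "spin": 0}])

```text
t: 21.68
tool_pos: [0.5871, 0.0568, 0.1814]
ee_rot: [0.678, 0.735, -0.0, -0.0]
contact_force: [0.2, 0.4, -3.2]
finger_gap: 0.0067
finger_force: 78.8
```

Call:
drive_tool(motion=[{"fingers": 1, "x": 0, "y": 0, "z": -1.5, "spin": 0}, {"fingers": 1, "x": 0, "y": 0, "z": -1.5, "spin": 0}, {"fingers": 1, "x": 0, "y": 0, "z": -1.5, "spin": 0}, {"fingers": 1, "x": 0, "y": 0, "z": -1.5, "spin": 0}, {"fingers": 1, "x": 0, "y": 0, "z": -1, "spin": 0}])

```text
t: 22.3
tool_pos: [0.5872, 0.0568, 0.1884]
ee_rot: [0.678, 0.735, 0.0, 0.0]
contact_force: [0.4, 0.1, -1.5]
finger_gap: 0.0069
finger_force: 78.9
```

```bash
python3 trk.py 6
```

```text
22.3 [0.5872 0.0568 0.1884]
[np.float64(-0.06), np.float64(-0.056), np.float64(-0.059), np.float64(-0.054), np.float64(-0.046), np.float64(-0.046)]
panel face s -0.0196 ztop [0.1941951  0.19451389 0.19460348]
```

Call:
drive_tool(motion=[{"fingers": 1, "x": 0, "y": 0, "z": -1, "spin": 0}, {"fingers": 1, "x": 0, "y": 0, "z": -1, "spin": 0}, {"fingers": 1, "x": 0, "y": 0, "z": -1, "spin": 0}, {"fingers": 1, "x": 0, "y": 0, "z": -1, "spin": 0}, {"fingers": 1, "x": 0, "y": 0, "z": 0, "spin": 0}])

```text
t: 23.22
tool_pos: [0.5872, 0.0568, 0.1924]
ee_rot: [0.678, 0.735, 0.0, 0.0]
contact_force: [0.7, 0.9, -1.7]
finger_gap: 0.0066
finger_force: 79.0
```

```bash
python3 trk.py 6
```

```text
23.225 [0.5872 0.0568 0.1924]
[np.float64(0.027), np.float64(0.044), np.float64(0.039), np.float64(0.034), np.float64(0.03), np.float64(0.024)]
panel face s -0.0194 ztop [0.19445943 0.1945687  0.19469282]
```

The hook has fallen back from −0.06 to about +0.03 rad, so the tip is through the ring. I'll ease the ring into the mouth.

Call:
drive_tool(motion=[{"fingers": 1, "x": 0, "y": 1, "z": 0, "spin": 0}, {"fingers": 1, "x": 0, "y": 1, "z": 0, "spin": 0}, {"fingers": 1, "x": 0, "y": 1, "z": 0, "spin": 0}, {"fingers": 1, "x": 0, "y": 1, "z": 0, "spin": 0}, {"fingers": 1, "x": 0, "y": 1, "z": 0, "spin": 0}])

```text
t: 24.15
tool_pos: [0.5922, 0.0572, 0.1923]
ee_rot: [0.678, 0.735, -0.0, -0.0]
contact_force: [0.5, -0.4, -1.9]
finger_gap: 0.0066
finger_force: 78.9
```

Call:
drive_tool(motion=[{"fingers": 1, "x": 0, "y": 1, "z": 0, "spin": 0}, {"fingers": 1, "x": 0, "y": 0, "z": 0, "spin": 0}, {"fingers": 1, "x": 0, "y": 0, "z": 0, "spin": 0}, {"fingers": 1, "x": 0, "y": 0, "z": 0, "spin": 0}, {"fingers": 1, "x": 0, "y": 0, "z": 0, "spin": 0}])

```text
t: 24.78
tool_pos: [0.5931, 0.0573, 0.1923]
ee_rot: [0.678, 0.735, -0.0, -0.0]
contact_force: [-0.2, -0.5, -1.9]
finger_gap: 0.0067
finger_force: 78.9
```

```bash
python3 trk.py 8; python3 - <<'E'
from h import *
c=shot("scene")
cv2.imwrite("pics/f.png",cv2.resize(c["img"][150:210,260:330],None,fx=9,fy=9,interpolation=3)[:,:,::-1])
E
```

```text
24.775 [0.5931 0.0573 0.1923]
[np.float64(0.009), np.float64(0.012), np.float64(0.012), np.float64(0.009), np.float64(0.015), np.float64(0.007), np.float64(0.017), np.float64(0.016)]
panel face s -0.0136 ztop [0.19467307 0.19480809 0.19499781]
```

View pics/f.png

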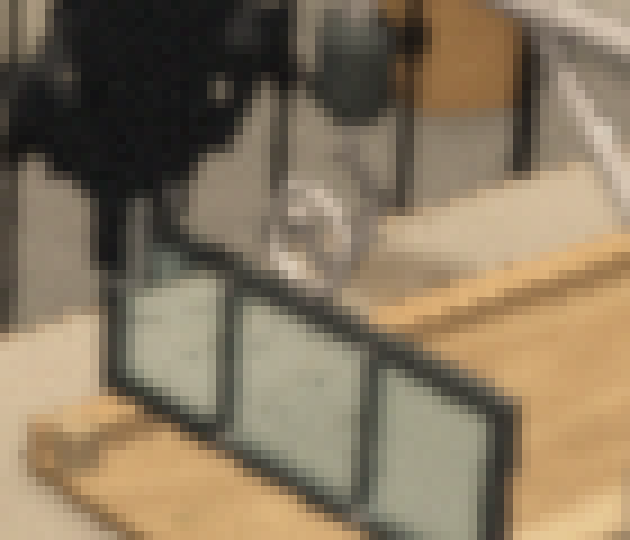

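The picture shows the tip inside the ring at about (305,225), with the hook still and plumb. I'll lower the ring.

Call:
drive_tool(motion=[{"fingers": 1, "x": 0, "y": 0, "z": 2, "spin": 0}, {"fingers": 1, "x": 0, "y": 0, "z": 2, "spin": 0}, {"fingers": 1, "x": 0, "y": 0, "z": 2, "spin": 0}, {"fingers": 1, "x": 0, "y": 1, "z": 2, "spin": 0}, {"fingers": 1, "x": 0, "y": 1, "z": 2, "spin": 0}])

```text
t: 25.85
tool_pos: [0.5952, 0.0575, 0.1821]
ee_rot: [0.678, 0.735, -0.0, -0.0]
contact_force: [-0.3, -0.5, -1.7]
finger_gap: 0.0065
finger_force: 78.9
```

Call:
drive_tool(motion=[{"fingers": 1, "x": 0, "y": 1, "z": 1.5, "spin": 0}, {"fingers": 1, "x": 0, "y": 1, "z": 1.5, "spin": 0}, {"fingers": 1, "x": 0, "y": 1, "z": 1.5, "spin": 0}, {"fingers": 1, "x": 0, "y": 1, "z": 1, "spin": 0}, {"fingers": 1, "x": 0, "y": 1, "z": 1, "spin": 0}])

```text
t: 26.48
tool_pos: [0.6002, 0.0579, 0.1757]
ee_rot: [0.678, 0.735, 0.0, 0.0]
contact_force: [-0.2, -0.1, -0.9]
finger_gap: 0.0068
finger_force: 78.9
```

```bash
cat > f.py <<'E'
from h import *
F=[]
for i in range(8):
    F.append(telemetry.observe());imaging.camera("scene")
print(np.mean([f["contact_force"] for f in F],0).round(2),np.mean([f["moment"] for f in F],0).round(3),np.std([f["contact_force"] for f in F],0).round(2))
E
python3 f.py;python3 trk.py 4
```

```text
[ 0.1  -0.06 -1.95] [ 0.176  0.004 -0.052] [0.54 0.56 0.67]
26.875 [0.6001 0.0578 0.1758]
[np.float64(0.005), np.float64(-0.005), np.float64(0.002), np.float64(0.003)]
panel face s -0.0066 ztop [0.19467875 0.19489591 0.19496138]
```

Call:
drive_tool(motion=[{"fingers": 1, "x": 0, "y": 0, "z": 1, "spin": 0}, {"fingers": 1, "x": 0, "y": 0, "z": 1, "spin": 0}, {"fingers": 1, "x": 0, "y": 0, "z": 1, "spin": 0}, {"fingers": 1, "x": 0, "y": 0, "z": 1, "spin": 0}, {"fingers": 1, "x": 0, "y": 0, "z": 1, "spin": 0}])

```text
t: 27.7
tool_pos: [0.6001, 0.0578, 0.1707]
ee_rot: [0.678, 0.735, 0.0, 0.0]
contact_force: [1.3, 0.7, -0.8]
finger_gap: 0.0064
finger_force: 79.1
```

```bash
python3 f.py;python3 trk.py 3
```

```text
[ 0.27  0.04 -0.93] [0.075 0.002 0.016] [0.71 0.49 0.49]
28.1 [0.6001 0.0578 0.1708]
[np.float64(0.022), np.float64(0.029), np.float64(0.025)]
panel face s -0.0068 ztop [0.19481336 0.1948844  0.19495904]
```

Call:
drive_tool(motion=[{"fingers": 1, "x": 0, "y": 0.5, "z": 0.3, "spin": 0}, {"fingers": 1, "x": 0, "y": 0.5, "z": 0.3, "spin": 0}, {"fingers": 1, "x": 0, "y": 0, "z": 0.3, "spin": 0}, {"fingers": 1, "x": 0, "y": 0, "z": 0, "spin": 0}])

```text
t: 28.75
tool_pos: [0.6012, 0.0578, 0.1702]
ee_rot: [0.678, 0.735, 0.0, 0.0]
contact_force: [2.1, -0.7, 2.2]
finger_gap: 0.0068
finger_force: 79.6
```

```bash
python3 f.py;python3 trk.py 3
```

```text
[ 0.4  -1.24  3.16] [-0.429 -0.068  0.007] [0.67 0.64 0.75]
29.15 [0.6011 0.0578 0.17  ]
[np.float64(0.029), np.float64(0.014), np.float64(0.019)]
panel face s -0.0054 ztop [0.19489354 0.19489459 0.19492178]
```

Call:
drive_tool(motion=[{"fingers": 1, "x": 0, "y": 0, "z": -0.3, "spin": 0}, {"fingers": 1, "x": 0, "y": 0, "z": -0.2, "spin": 0}, {"fingers": 1, "x": 0, "y": 0, "z": 0, "spin": 0}])

```text
t: 29.68
tool_pos: [0.601, 0.0579, 0.1702]
ee_rot: [0.678, 0.735, -0.0, -0.0]
contact_force: [0.1, -2.1, 1.9]
finger_gap: 0.0067
finger_force: 79.5
```

```bash
python3 f.py
```

```text
[ 0.31 -1.6   1.71] [-0.333 -0.044  0.028] [0.39 0.38 0.55]
```

Call:
drive_tool(motion=[{"fingers": 1, "x": -0.5, "y": 0, "z": 0, "spin": 0}, {"fingers": 1, "x": -0.5, "y": 0, "z": 0, "spin": 0}, {"fingers": 1, "x": 0, "y": 0, "z": 0, "spin": 0}])

```text
t: 30.45
tool_pos: [0.601, 0.057, 0.1702]
ee_rot: [0.678, 0.735, -0.0, -0.0]
contact_force: [0.6, -0.4, -0.3]
finger_gap: 0.0064
finger_force: 79.1
```

```bash
python3 f.py; python3 trk.py 3
```

```text
[ 0.    0.14 -0.95] [0.13  0.014 0.001] [0.38 0.43 0.65]
30.85 [0.6011 0.0569 0.1703]
[np.float64(0.022), np.float64(0.03), np.float64(0.029)]
panel face s -0.0057 ztop [0.19452441 0.1947996  0.1949034 ]
```

Call:
drive_tool(motion=[{"fingers": 1, "x": -0.2, "y": 0.5, "z": 0.2, "spin": 0}, {"fingers": 1, "x": -0.2, "y": 0.5, "z": 0.1, "spin": 0}, {"fingers": 1, "x": 0, "y": 0.5, "z": 0, "spin": 0}, {"fingers": 1, "x": 0, "y": 0, "z": 0, "spin": 0}])

```text
t: 31.5
tool_pos: [0.6027, 0.0567, 0.1701]
ee_rot: [0.678, 0.735, -0.0, -0.0]
contact_force: [0.2, 0.0, -1.5]
finger_gap: 0.0066
finger_force: 79.0
```

```bash
python3 f.py; python3 trk.py 3
```

```text
31.75 [0.6027 0.0566 0.1701]Traceback (most recent call last):
  File "f.py", line 4, in <module>
    F.append(telemetry.observe());imaging.camera("scene")
                                  ~~~~~~~~~~~~~~^^^^^^^^^
ValueError: 200 camera calls are used up
Traceback (most recent call last):
  File "trk.py", line 6, in <module>
    t=telemetry.observe()["t"];c=shot("scene")
                                 ~~~~^^^^^^^^^
  File "h.py", line 5, in shot
    s=telemetry.observe(); c=imaging.camera(n)
                             ~~~~~~~~~~~~~~^^^
ValueError: 200 camera calls are used up
```

Call:
drive_tool(motion=[{"fingers": 1, "x": 0, "y": 0, "z": 0.2, "spin": 0}, {"fingers": 1, "x": 0, "y": 0, "z": 0, "spin": 0}])

```text
t: 32.0
tool_pos: [0.6027, 0.0566, 0.1699]
ee_rot: [0.678, 0.735, 0.0, 0.0]
contact_force: [-0.9, -0.3, -1.1]
finger_gap: 0.0069
finger_force: 79.1
```

```bash
cat > m.py <<'E'
from cell import telemetry
s=telemetry.observe();print(s["t"],s["moment"].round(3),s["contact_force"].round(2),s["tool_pos"].round(4))
E
python3 m.py
```

```text
32.0 [0.045 0.063 0.008] [-0.86 -0.29 -1.06] [0.6027 0.0566 0.1699]
```

Call:
drive_tool(motion=[{"fingers": 1, "x": 0, "y": 0, "z": 0.2, "spin": 0}, {"fingers": 1, "x": 0, "y": 0, "z": 0, "spin": 0}])

```text
t: 32.25
tool_pos: [0.6027, 0.0566, 0.1698]
ee_rot: [0.678, 0.735, 0.0, 0.0]
contact_force: [0.6, -1.2, 0.2]
finger_gap: 0.0066
finger_force: 79.2
```

```bash
python3 m.py
```

```text
32.25 [-0.018 -0.059  0.017] [ 0.55 -1.17  0.23] [0.6027 0.0566 0.1698]
```

Call:
drive_tool(motion=[{"fingers": 1, "x": 0, "y": 0, "z": 0, "spin": 0}])

```text
t: 32.38
tool_pos: [0.6027, 0.0566, 0.1698]
ee_rot: [0.678, 0.735, 0.0, 0.0]
contact_force: [0.9, -0.5, 0.2]
finger_gap: 0.0069
finger_force: 79.3
```

```bash
python3 m.py
```

```text
32.375 [-0.068 -0.066  0.04 ] [ 0.89 -0.46  0.22] [0.6027 0.0566 0.1698]
```

The force and moment are now about zero, so the bend carries the full weight. I'll release gently.

Call:
drive_tool(motion=[{"fingers": 1, "x": 0, "y": 0, "z": 0, "spin": 0}, {"fingers": 1, "x": 0, "y": 0, "z": 0, "spin": 0}, {"fingers": 1, "x": 0, "y": 0, "z": 0, "spin": 0}, {"fingers": 1, "x": 0, "y": 0, "z": 0, "spin": 0}], force=20)

```text
t: 32.88
tool_pos: [0.6027, 0.0566, 0.1697]
ee_rot: [0.678, 0.735, 0.0, 0.0]
contact_force: [0.0, -1.1, 0.9]
finger_gap: 0.0068
finger_force: 79.3
```

```bash
python3 m.py
```

```text
32.875 [-0.167  0.014 -0.016] [ 0.05 -1.08  0.88] [0.6027 0.0566 0.1697]
```

Call:
drive_tool(motion=[{"fingers": 0.82, "x": 0, "y": 0, "z": 0, "spin": 0}, {"fingers": 0.78, "x": 0, "y": 0, "z": 0, "spin": 0}, {"fingers": 0.74, "x": 0, "y": 0, "z": 0, "spin": 0}, {"fingers": 0.7, "x": 0, "y": 0, "z": 0, "spin": 0}, {"fingers": 0.66, "x": 0, "y": 0, "z": 0, "spin": 0}])

```text
t: 33.5
tool_pos: [0.6027, 0.0567, 0.1697]
ee_rot: [0.678, 0.735, 0.0, -0.0]
contact_force: [-0.2, 0.2, -0.5]
finger_gap: 0.0147
finger_force: 0.0
```

Call:
drive_tool(motion=[{"fingers": 0.5, "x": 0, "y": 0, "z": 0, "spin": 0}, {"fingers": 0.35, "x": 0, "y": 0, "z": 0, "spin": 0}, {"fingers": 0.2, "x": 0, "y": 0, "z": 0, "spin": 0}, {"fingers": 0, "x": 0, "y": 0, "z": 0, "spin": 0}, {"fingers": 0, "x": 0, "y": 0, "z": 0, "spin": 0}])

```text
t: 34.12
tool_pos: [0.6027, 0.0566, 0.1697]
ee_rot: [0.678, 0.735, -0.0, 0.0]
contact_force: [-0.5, 0.8, 1.1]
finger_gap: 0.0427
finger_force: 0.0
```

Call:
drive_tool(motion=[{"fingers": 0, "x": 0, "y": 0, "z": -3, "spin": 0}, {"fingers": 0, "x": 0, "y": 0, "z": -6, "spin": 0}, {"fingers": 0, "x": 0, "y": 0, "z": -8, "spin": 0}, {"fingers": 0, "x": 0, "y": 0, "z": -10, "spin": 0}, {"fingers": 0, "x": 0, "y": 0, "z": -10, "spin": 0}])

```text
t: 34.75
tool_pos: [0.6028, 0.0566, 0.2076]
ee_rot: [0.678, 0.735, 0.0, 0.0]
contact_force: [0.4, 0.5, 0.7]
finger_gap: 0.043
finger_force: 0.0
```

Call:
drive_tool(motion=[{"fingers": 0, "x": 10, "y": 0, "z": -10, "spin": 0}, {"fingers": 0, "x": 20, "y": 0, "z": -10, "spin": 0}, {"fingers": 0, "x": 30, "y": 0, "z": -10, "spin": 0}, {"fingers": 0, "x": 30, "y": 0, "z": 0, "spin": 0}, {"fingers": 0, "x": 0, "y": 0, "z": 0, "spin": 0}])

```text
t: 35.38
tool_pos: [0.5948, 0.1493, 0.237]
ee_rot: [0.677, 0.736, 0.0, -0.0]
contact_force: [-0.7, -0.7, 0.5]
finger_gap: 0.0424
finger_force: 0.0
```

Call:
drive_tool(motion=[{"fingers": 0, "x": 0, "y": 0, "z": 0, "spin": 0}, {"fingers": 0, "x": 0, "y": 0, "z": 0, "spin": 0}, {"fingers": 0, "x": 0, "y": 0, "z": 0, "spin": 0}, {"fingers": 0, "x": 0, "y": 0, "z": 0, "spin": 0}, {"fingers": 0, "x": 0, "y": 0, "z": 0, "spin": 0}])

```text
t: 36.0
tool_pos: [0.5954, 0.1462, 0.2367]
ee_rot: [0.678, 0.735, 0.0, 0.0]
contact_force: [-0.3, 0.7, 0.4]
finger_gap: 0.0429
finger_force: 0.0
```

Call:
drive_tool(motion=[{"fingers": 0, "x": 0, "y": 0, "z": 0, "spin": 0}, {"fingers": 0, "x": 0, "y": 0, "z": 0, "spin": 0}, {"fingers": 0, "x": 0, "y": 0, "z": 0, "spin": 0}, {"fingers": 0, "x": 0, "y": 0, "z": 0, "spin": 0}, {"fingers": 0, "x": 0, "y": 0, "z": 0, "spin": 0}])

```text
t: 36.62
tool_pos: [0.5954, 0.1464, 0.2367]
ee_rot: [0.678, 0.735, -0.0, 0.0]
contact_force: [-0.3, 0.4, 0.1]
finger_gap: 0.0429
finger_force: 0.0
```

Call:
drive_tool(motion=[{"fingers": 0, "x": 0, "y": 0, "z": 0, "spin": 0}, {"fingers": 0, "x": 0, "y": 0, "z": 0, "spin": 0}, {"fingers": 0, "x": 0, "y": 0, "z": 0, "spin": 0}, {"fingers": 0, "x": 0, "y": 0, "z": 0, "spin": 0}, {"fingers": 0, "x": 0, "y": 0, "z": 0, "spin": 0}])

```text
t: 37.25
tool_pos: [0.5954, 0.1464, 0.2367]
ee_rot: [0.678, 0.735, -0.0, -0.0]
contact_force: [-0.4, -0.2, -0.5]
finger_gap: 0.0429
finger_force: 0.0
```

Call:
drive_tool(motion=[{"fingers": 0, "x": 0, "y": 0, "z": 0, "spin": 0}, {"fingers": 0, "x": 0, "y": 0, "z": 0, "spin": 0}, {"fingers": 0, "x": 0, "y": 0, "z": 0, "spin": 0}, {"fingers": 0, "x": 0, "y": 0, "z": 0, "spin": 0}, {"fingers": 0, "x": 0, "y": 0, "z": 0, "spin": 0}])

```text
t: 37.88
tool_pos: [0.5954, 0.1464, 0.2367]
ee_rot: [0.678, 0.735, -0.0, -0.0]
contact_force: [0.3, 0.1, -0.1]
finger_gap: 0.0426
finger_force: 0.0
```

Call:
drive_tool(motion=[{"fingers": 0, "x": 0, "y": 0, "z": 0, "spin": 0}, {"fingers": 0, "x": 0, "y": 0, "z": 0, "spin": 0}, {"fingers": 0, "x": 0, "y": 0, "z": 0, "spin": 0}, {"fingers": 0, "x": 0, "y": 0, "z": 0, "spin": 0}, {"fingers": 0, "x": 0, "y": 0, "z": 0, "spin": 0}])

```text
t: 38.5
tool_pos: [0.5954, 0.1464, 0.2367]
ee_rot: [0.678, 0.735, -0.0, -0.0]
contact_force: [0.2, 0.1, 0.3]
finger_gap: 0.0428
finger_force: 0.0
```

Call:
drive_tool(motion=[{"fingers": 0, "x": 0, "y": 0, "z": 0, "spin": 0}, {"fingers": 0, "x": 0, "y": 0, "z": 0, "spin": 0}, {"fingers": 0, "x": 0, "y": 0, "z": 0, "spin": 0}, {"fingers": 0, "x": 0, "y": 0, "z": 0, "spin": 0}, {"fingers": 0, "x": 0, "y": 0, "z": 0, "spin": 0}])

```text
t: 39.12
tool_pos: [0.5954, 0.1464, 0.2367]
ee_rot: [0.678, 0.735, -0.0, -0.0]
contact_force: [-0.5, -0.3, -0.6]
finger_gap: 0.0428
finger_force: 0.0
```

Call:
drive_tool(motion=[{"fingers": 0, "x": 0, "y": 0, "z": 0, "spin": 0}, {"fingers": 0, "x": 0, "y": 0, "z": 0, "spin": 0}, {"fingers": 0, "x": 0, "y": 0, "z": 0, "spin": 0}, {"fingers": 0, "x": 0, "y": 0, "z": 0, "spin": 0}, {"fingers": 0, "x": 0, "y": 0, "z": 0, "spin": 0}])

```text
t: 39.75
tool_pos: [0.5954, 0.1464, 0.2367]
ee_rot: [0.678, 0.735, -0.0, -0.0]
contact_force: [-0.7, -0.1, -0.3]
finger_gap: 0.0429
finger_force: 0.0
```

Call:
drive_tool(motion=[{"fingers": 0, "x": 0, "y": 0, "z": 0, "spin": 0}, {"fingers": 0, "x": 0, "y": 0, "z": 0, "spin": 0}, {"fingers": 0, "x": 0, "y": 0, "z": 0, "spin": 0}, {"fingers": 0, "x": 0, "y": 0, "z": 0, "spin": 0}, {"fingers": 0, "x": 0, "y": 0, "z": 0, "spin": 0}])

```text
t: 40.38
tool_pos: [0.5954, 0.1464, 0.2367]
ee_rot: [0.678, 0.735, -0.0, -0.0]
contact_force: [-0.3, 0.4, -0.4]
finger_gap: 0.0429
finger_force: 0.0
```

```bash
python3 -c "
from cell import job
print(job.close_job())"
```

```text
the job is handed in; nothing more can be done
None
```

I stilled the hook with the panel's ring, slipped the ring over the tip, lowered it until force readings showed the bend had the weight, then let go; I handed in at 40 s, but with all camera calls used I did not see the panel hanging after release.

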